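# Feel out the filled sample cases and slide them into their bays

## Robot

A 6-joint arm with a two-finger parallel gripper is mounted at the origin on the work surface. World frame = base frame: x ahead of the robot, y to its left, z up, the work surface at z = 0. Lengths are in m, angles in degrees, forces in N, time in s.
With the tool pointing down it reaches from about 0.4 to 0.825 m from the base axis. Payload 7 kg.
Tool frame: the origin (TCP) lies midway between the tips of the shut fingers; the grasp point (between the pads) lies 19 mm behind it; y points along the fingers, z is the direction in which the jaws open and shut, and the axes are right-handed (so a half turn about y gives the same grasp; the last joint's range is limited). The gripper opens to 88 mm and grips with 3 to 60 N. Pads are 19 mm wide; open, the fingers measure 130 mm over their backs; the gripper's body (78 mm by 193 mm) begins 47 mm behind the grasp point.
Start: joints at [79.876, 20.546, 0.682, 0, -70.136, -16.507], TCP at [0.303, 0.603, 0.227] pointing down, gripper open.
Joint ranges: [-176.03, 176.03], [-82.01, 121.73], [-58.28, 71.71], [-173.87, 95.51], [-174.79, -0.11], [-173.66, 173.66]. Speed limits (degrees/s): [136.94, 136.94, 172.46, 180, 180, 180].

## Interface

Orientations are given as [roll, pitch, yaw] about the fixed x, y, z axes, in that order (R = Rz(yaw) Ry(pitch) Rx(roll)).
In Python, from plant import ctrl gives the robot as it stands.
- The arm moves only by the tool step_arm, never from a script. Its argument "rows" is a list that holds one entry, the list of rows, each a list of 7 numbers: the gripper command: -1 is shut, 1 is fully open, values between are in proportion, then the shift along the world's x, y, z in cm, then the turn, a rotation vector about the world's x, y, z in degrees. In form: [[[fingers, tx, ty, tz, rx, ry, rz], ...]]. A call has 1 to 12 rows; each row shifts and turns the commanded pose from where the row before left it; what a row does not reach is not made up. A row lasts 1/8 s, in which the tool goes at most 62.5 mm and 10.7 degrees, less where a joint would pass 70% of its speed; a pose out of reach is approached as far as the arm can. A call is refused whole if a number of a shift passes 6.25 or a number of a turn 10.7, either way. A call with a gripper value outside its range is refused whole. The fingers move at their own pace and stop on an object; the grip force is fixed at half the most. Time passes only in rows, so rows that do not move let the fingers close. It gives the time, the measured TCP pose, the force and the opening at its end, in the units of the state.
- ctrl.get_obs(): the state, without advancing time (a new reading comes with each control period).
- ctrl.snapshot(name): name is "scene" or "top"; returns the picture (384x512x3 uint8, blue, green, red); there is no depth.
- ctrl.camera_params(name): a dict with "vertical_fov" (degrees; the focal length in pixels is half the picture's height over the tangent of half this angle, whatever the lens; pixels are square), "cx", "cy" (the principal point, pixels), "rvec" (rotation vector, rad) and "tvec" (3), from world to camera coordinates, as OpenCV has them. Camera axes: x right, y down, z forward; pixel columns grow to the right and rows downward; lengths in m; the calibration is good to about 2 mm. A picture is of the moment at which its call begins. camera_params takes no time and is no camera call.
- ctrl.close_job(): hands the job in, once; it reports no verdict.
The state is a dict: "clock": time; "joint_pos": joint angles; "qvel": joint speeds; "tau": joint torques, N m; "tool_pos": TCP position; "orientation": TCP orientation; "force": force on the tool from outside, world axes, zero at the start; "moment": the same for the moment, N m; "opening": finger opening in m.
Only numpy, scipy, OpenCV 4.12 (cv2) and the standard library are available. Lean on these libraries where they do the work, as an engineer would, in place of code of your own. Each camera call takes 0.05 s, during which the arm holds its last target. There are 200 camera calls.

## Task

Two brass sample cases look alike, but each may be filled (heavy) or empty (light): raise the knob end of a case slightly to feel its weight, keeping its far end on the table; never lift a case clear or let the raised end fall. Slide each filled case into the red field and each empty one into the green field, gently, until its far end (the one without the knob) sits squarely up against the plank, and leave both cases flat on the table. Do not ram the plank, bang the cases down or disturb the other things.

Things in the scene. Friction and masses are not known exactly. Their poses are not given: they have to be found in the camera images.
- case_a_center (a point): centre of a closed brass-clad sample case, 130 long (its x), 60 wide (its y), 52 high, standing on the table; this point is half-way up (26 mm). An empty case weighs 0.25 to 0.35 kg in all, a filled one 0.7 to 1.0 kg, balanced at the middle. The cases look the same; both may be filled or both empty
- case_a_knob (a point): centre of that case's handle, a black ball knob 28 mm across on a 12 mm stem; 50 mm from the case's middle towards its -x end, on the centre line, 84 mm above the underside (32 mm above the top). Pinched along the case's y the ball can pivot between the fingers, so that the case tips about its far bottom edge when the ball is raised
- case_a_nose (a point): middle of the bottom edge of that case's far (+x) end, 65 mm from its middle, 115 mm in x from the knob; at table height. When the knob is raised the case turns about this edge, and the ball moves about as much in +x as up; the ball then carries some 0.55 of the weight: 1.5 to 3 N empty, 4 to 6 N filled. A push along x at the ball also bears on the tipping, and the pinch resists it a little
- case_a_heel (a point): middle of the bottom edge of that case's handle (-x) end, 65 mm from its middle; at table height
- case_a: the whole case; origin at the centre of its underside, x towards the end away from the knob, z up
- case_b_center (a point): centre of a closed brass-clad sample case, 130 long (its x), 60 wide (its y), 52 high, standing on the table; this point is half-way up (26 mm). An empty case weighs 0.25 to 0.35 kg in all, a filled one 0.7 to 1.0 kg, balanced at the middle. The cases look the same; both may be filled or both empty
- case_b_knob (a point): centre of that case's handle, a black ball knob 28 mm across on a 12 mm stem; 50 mm from the case's middle towards its -x end, on the centre line, 84 mm above the underside (32 mm above the top). Pinched along the case's y the ball can pivot between the fingers, so that the case tips about its far bottom edge when the ball is raised
- case_b_nose (a point): middle of the bottom edge of that case's far (+x) end, 65 mm from its middle, 115 mm in x from the knob; at table height. When the knob is raised the case turns about this edge, and the ball moves about as much in +x as up; the ball then carries some 0.55 of the weight: 1.5 to 3 N empty, 4 to 6 N filled. A push along x at the ball also bears on the tipping, and the pinch resists it a little
- case_b_heel (a point): middle of the bottom edge of that case's handle (-x) end, 65 mm from its middle; at table height
- case_b: the whole case; origin at the centre of its underside, x towards the end away from the knob, z up
- stop: plywood plank fixed to the table across the back, 500 long (its y), 50 deep, 32 high; origin at table level, in the middle of its front face (the face towards the robot); x points away from the robot, square to the face
- bay_red: red painted field on the table (flat, nothing to bump into), 200 wide (its y) by 150 deep (its x), for filled cases; origin at its centre, x points square at the plank; its far edge is the plank's front face, 75 mm from its centre. Red may be left or right. Room for two cases side by side
- bay_green: green painted field, same size and meaning of axes as the red, for empty cases, beside it along the same plank, centres 240 mm apart
- table: the white table top, at z = 0
- cup: bystander: white cup, 74 across, 90 high, origin at the centre of its underside
- hammer: bystander: hammer lying on the table, about 300 long, along its x
- stopwatch: bystander: black stopwatch lying flat, 60 across, 18 high, between the cases and the robot; origin at the centre of its underside
- jar: bystander: jar, 60 across, 80 high, origin at the centre of its underside
- wrench: bystander: wrench lying on the table, about 180 long, along its x
Not all that is in view belongs to the job. What is shaped like the case_b but purple is not meant. Leave any purple look-alike of the case_a alone.

How it is judged (in metres and radians):
On the way:
1. the knob end of a case is raised by at least 4 mm while its far bottom edge stays on the table (((height (world z) of case_a_heel above 0.004 m and height (world z) of case_a_nose below 0.003 m) or (height (world z) of case_b_heel above 0.004 m and height (world z) of case_b_nose below 0.003 m))), for 0.2 s.
At the end, for the whole second after the job is handed in: Each case rests flat (within 0.03 rad) and still, its middle within 73 mm of the centre line of its bay, its far end within 5 mm of the plank and square to it within 0.12 rad: a filled case (pressing on the table with over 5.5 N) in the red bay, an empty one (under 5.5 N) in the green bay (((x of case_a_nose in the frame of bay_red above 0.07 m and y of case_a_center in the frame of bay_red between -0.073 and 0.073 m and angle between the x axis of case_a_center and the x axis of bay_red, either way round below 0.12 rad and contact force between case_a and table above 5.5 N) or (x of case_a_nose in the frame of bay_green above 0.07 m and y of case_a_center in the frame of bay_green between -0.073 and 0.073 m and angle between the x axis of case_a_center and the x axis of bay_green, either way round below 0.12 rad and contact force between case_a and table between 1 and 5.5 N)) and angle between each of case_a_center, case_b_center's own z axis and vertical below 0.03 rad and linear speed of each of case_a, case_b below 0.02 m/s and ((x of case_b_nose in the frame of bay_red above 0.07 m and y of case_b_center in the frame of bay_red between -0.073 and 0.073 m and angle between the x axis of case_b_center and the x axis of bay_red, either way round below 0.12 rad and contact force between case_b and table above 5.5 N) or (x of case_b_nose in the frame of bay_green above 0.07 m and y of case_b_center in the frame of bay_green between -0.073 and 0.073 m and angle between the x axis of case_b_center and the x axis of bay_green, either way round below 0.12 rad and contact force between case_b and table between 1 and 5.5 N))); the robot touches nothing.
It fails at once if a case lifted clear of the table (its far bottom edge more than 12 mm up) (height (world z) of any of case_a_nose, case_b_nose above 0.012 m).
It fails at once if a case tipped by more than 20 degrees (angle between any of case_a_center, case_b_center's own z axis and vertical above 0.35 rad).
It fails at once if a case rammed into the stop plank (over 25 N) (contact force between any of case_a, case_b and stop above 25 N).
It fails at once if a case's raised end let fall (it turns faster than 2.5 rad/s), or a case banged or pressed onto the table (over 60 N) (contact force between any of case_a, case_b and table above 60 N or angular speed of any of case_a, case_b above 2.5 rad/s).
It fails at once if a bystander (cup, hammer, stopwatch, jar, wrench) moved by more than 20 mm (distance of any of cup, hammer, stopwatch, jar, wrench from where it was at the start of the episode above 0.02 m).
It also fails if it takes over 72 s, if anything falls off the work surface, if the arm or the gripper's body presses on something with over 40 N, if the wrist force passes 120 N, or if a joint passes its speed limit or range.

## Working session

There is one attempt and no reset: what is moved stays moved. The work goes in short steps, Python scripts to look and compute and a tool call to move; the robot and the scene stay as the last step left them, time stands still between calls to the robot, and variables do not carry over. Pictures are saved under pics/ and viewed, about 8 in all and at most 12, crops included, and the job is handed in when it is done.

Besides the shell and the picture viewer there is one more tool, called after "Call:" as name(argument=value, ...), one argument or row to a line, values as JSON. step_arm: Moves the arm, as the interface text tells. Its arguments: {"type":"object","properties":{"rows":{"type":"array"}},"required":["rows"]}

```bash
ls; mkdir -p pics; python3 - <<'E'
from plant import ctrl
import cv2
for n in("scene","top"):
    cv2.imwrite(f"pics/{n}0.png",ctrl.snapshot(n)); print(n,ctrl.camera_params(n))
print(ctrl.get_obs())
E
```

```text
pics
scene {'vertical_fov': 57.92289438229975, 'cx': 255.39137558802116, 'cy': 187.12393034593697, 'rvec': array([ 1.57198904,  1.78077115, -0.89038058]), 'tvec': array([ 0.00900163, -0.27121456,  1.64860523])}
top {'vertical_fov': 52.87010434481021, 'cx': 261.04199502284723, 'cy': 188.09589202086048, 'rvec': array([ 2.14603412, -2.13530332,  0.15793804]), 'tvec': array([0.03593474, 0.55266129, 1.04982691])}
{'clock': 0.1, 'joint_pos': array([ 7.98761487e+01,  2.05863011e+01,  6.39165548e-01, -1.85314463e-02,
       -7.01352969e+01, -1.65065665e+01]), 'qvel': array([ 0.03131577,  0.00686516,  0.22731526,  0.06060889, -0.06863647,
        0.06824065]), 'tau': array([-1.32671536e-03, -5.84167349e+01,  2.93748307e+01,  7.01542631e+00,
        1.01389736e-02, -5.25039673e-05]), 'tool_pos': array([0.30238498, 0.6029922 , 0.22572658]), 'orientation': array([-8.99160146e+01,  6.71960244e-03,  1.53363278e+02]), 'force': array([0.4137275 , 0.34276554, 0.49402178]), 'moment': array([-0.03427465, -0.0096636 ,  0.03543453]), 'opening': 0.08757961394125359}
```

View pics/scene0.png

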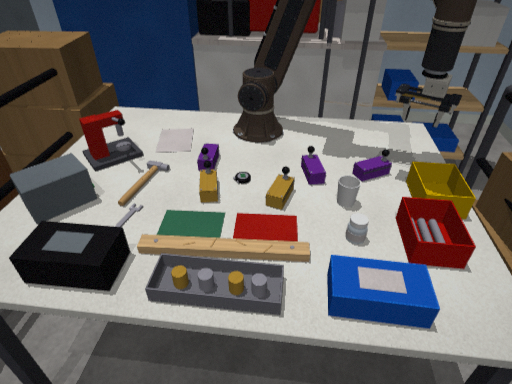

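View pics/top0.png

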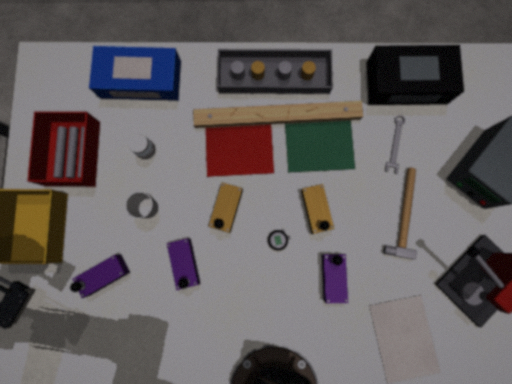

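Top view: the brass cases are at (226,208) and (317,209), with their knobs at the near end, (218,224) and (324,225). The purple look-alikes at (101,275), (183,263) and (335,278) and the yellow bin at (33,225) are not meant. Red field is at (240,150), green at (320,146), plank at (278,114), and stopwatch at (278,240) between the cases.

```bash
cat > h.py <<'E'
import cv2, numpy as np
from plant import ctrl
def cam(n):
    p=ctrl.camera_params(n); f=192/np.tan(np.radians(p["vertical_fov"])/2)
    K=np.array([[f,0,p["cx"]],[0,f,p["cy"]],[0,0,1]]); R=cv2.Rodrigues(p["rvec"])[0]
    return K,R,p["tvec"]
def ray(n,uv,z):
    K,R,t=cam(n); uv=np.atleast_2d(uv).astype(float)
    d=(R.T@np.linalg.inv(K)@np.c_[uv,np.ones(len(uv))].T).T; c=-R.T@t
    return (c+d*((z-c[2])/d[:,2])[:,None])[:,:2]
def blobs(img,lo,hi,amin=80):
    m=cv2.inRange(cv2.cvtColor(img,cv2.COLOR_BGR2HSV),np.array(lo),np.array(hi))
    cs,_=cv2.findContours(m,cv2.RETR_EXTERNAL,cv2.CHAIN_APPROX_NONE)
    return [c for c in cs if cv2.contourArea(c)>amin]
def rect(n,c,z):
    w=ray(n,c[:,0,:],z); (cx,cy),(a,b),ang=cv2.minAreaRect((w*1000).astype(np.float32))
    if b>a: a,b,ang=b,a,ang+90
    return np.round([cx,cy,a,b,(ang+90)%180-90],1)
def centre(c):
    m=cv2.moments(c); return np.array([m["m10"],m["m01"]])/m["m00"]
E
python3 - <<'E'
from h import *
im=cv2.imread("pics/top0.png"); print("cam",-cam("top")[1].T@cam("top")[2])
for nm,lo,hi,z in [("brass",(15,120,90),(32,255,255),.052),("red",(0,170,110),(8,255,255),0),("green",(60,100,40),(95,255,255),0),("wood",(8,50,150),(25,150,255),.032)]:
    for c in blobs(im,lo,hi): print(nm,centre(c).round(1),rect("top",c,z))
for c in blobs(im,(0,0,0),(179,255,60),20):
    u=centre(c)
    if 200<u[0]<340 and 190<u[1]<260: print("dark",u.round(1),cv2.contourArea(c),(ray("top",u,.084)*1000).round(1))
sc=cv2.imread("pics/scene0.png")
for c in blobs(sc,(0,0,0),(179,255,60),10):
    u=centre(c)
    if 190<u[0]<310 and 130<u[1]<210: print("sdark",u.round(1),cv2.contourArea(c),(ray("scene",u,.084)*1000).round(1))
for nm,u,z in [("stopw",(278,240),.018),("cup",(141,206),.045),("jar",(145,147),.04),("purp",(335,260),.084),("purp2",(183,283),.084)]: print(nm,ray("top",u,z))
a=im[90:260,180:360]; b=sc[140:260,130:320]
cv2.imwrite("pics/crop0.png",np.vstack([cv2.resize(a,(720,680))[:,:],])[:600])
E
```

```text
cam [0.3876728  0.03366691 1.12135574]
brass [ 33.  217.8] [ 4.447e+02  6.992e+02  2.005e+02  1.453e+02 -2.000e-01]
brass [316.5 205.5] [ 495.4 -118.2  124.5   57.5   13.3]
brass [226.2 204.7] [498.  137.8 125.3  58.7 -15.5]
brass [406.5 208.6] [ 499.1 -366.6  215.4   14.7  -10.4]
brass [308.6  67. ] [ 9.119e+02 -9.900e+01  3.740e+01  3.240e+01 -9.000e-01]
brass [257.6  66.6] [9.129e+02 5.100e+01 3.440e+01 3.240e+01 3.000e-01]
green [319.3 146. ] [ 688.1 -134.3  191.4  143.1  -86.8]
dark [335.4 258.9] 109.5 [[ 357.7 -158.8]]
dark [277.4 239.6] 280.5 [[407.4  -5.9]]
dark [323.3 225. ] 65.5 [[ 446.9 -128.7]]
dark [218.2 223.2] 61.5 [[450.2 152.8]]
dark [306.1 212. ] 36.5 [[481.5 -83.1]]
sdark [242.5 179.6] 45.5 [[526.1  11.5]]
sdark [285.1 170.1] 28.5 [[449.6 152.2]]
sdark [207.1 164.1] 39.0 [[ 447.1 -130. ]]
sdark [305.1 167.7] 15.5 [[425.5 222. ]]
sdark [215. 158.] 30.0 [[ 402.4 -110.8]]
sdark [204.3 150.7] 27.0 [[ 355.9 -162.9]]
stopw [[ 0.40769644 -0.00998985]]
cup [[0.49966632 0.3748998 ]]
jar [[0.67104789 0.37387283]]
purp [[ 0.3549425  -0.15777774]]
purp2 [[0.29347576 0.24172166]]
```

View pics/crop0.png

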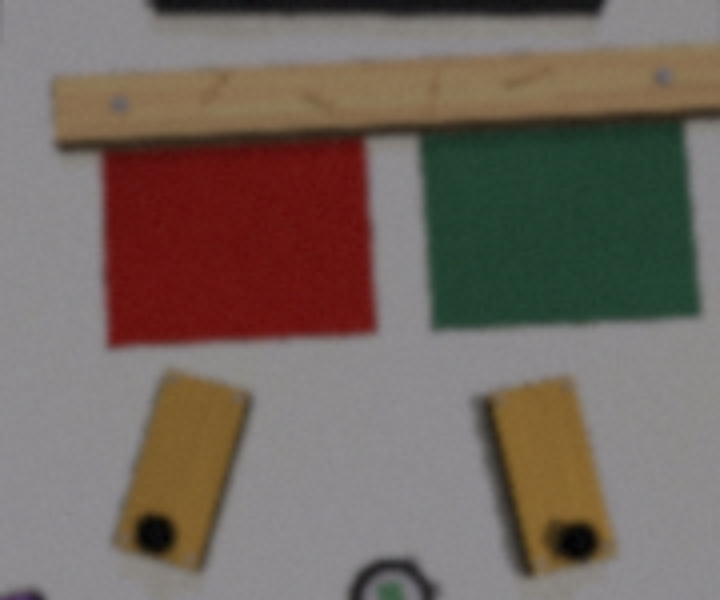

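The crop confirms two brass cases, each with its black knob at the near end and its nose toward the plank. Next I refine the plank and bay geometry.

```bash
python3 - <<'E'
from h import *
im=cv2.imread("pics/top0.png"); hsv=cv2.cvtColor(im,cv2.COLOR_BGR2HSV)
print(hsv[150,240],hsv[114,278],hsv[125,240], [tuple(hsv[r,240]) for r in range(118,130)])
for nm,lo,hi in [("red",(0,150,50),(8,255,255)),("red2",(172,150,50),(179,255,255)),("green",(60,80,30),(95,255,255))]:
    for c in blobs(im,lo,hi):
        print(nm,rect("top",c,0),(ray("top",cv2.boxPoints(cv2.minAreaRect(c)),0)*1000).round(0).tolist())
g=cv2.cvtColor(im,cv2.COLOR_BGR2GRAY).astype(float)
# plank lower edge: wood -> dark line -> field
pts=[]
for u in range(205,355,5):
    col=g[110:135,u]; pts.append((u,110+np.argmin(np.diff(col))+.5))
w=ray("top",np.array(pts),.032); k=np.polyfit(w[:,1],w[:,0],1); print("top front edge x=%.4f*y+%.4f"%tuple(k), np.std(w[:,0]-np.polyval(k,w[:,1])))
E
```

```text
[  1 219 100] [ 19  98 136] [  5 142  61] [(np.uint8(18), np.uint8(98), np.uint8(135)), (np.uint8(17), np.uint8(106), np.uint8(135)), (np.uint8(16), np.uint8(110), np.uint8(134)), (np.uint8(16), np.uint8(106), np.uint8(127)), (np.uint8(16), np.uint8(105), np.uint8(104)), (np.uint8(14), np.uint8(108), np.uint8(71)), (np.uint8(14), np.uint8(130), np.uint8(51)), (np.uint8(5), np.uint8(142), np.uint8(61)), (np.uint8(2), np.uint8(180), np.uint8(71)), (np.uint8(1), np.uint8(216), np.uint8(78)), (np.uint8(1), np.uint8(216), np.uint8(86)), (np.uint8(1), np.uint8(207), np.uint8(96))]
red [ 254.5 -660.8   74.1   55.   -46.5] [[299.0, -621.0], [299.0, -669.0], [215.0, -661.0], [214.0, -614.0]]
red [676.3 105.6 193.1 148.9 -86.7] [[745.0, 208.0], [756.0, 13.0], [607.0, 5.0], [596.0, 197.0]]
red [ 6.788e+02  6.463e+02  2.103e+02  1.606e+02 -3.000e-01] [[576.0, 727.0], [796.0, 730.0], [783.0, 565.0], [564.0, 567.0]]
green [ 688.  -134.3  192.9  145.   -86.6] [[755.0, -34.0], [766.0, -231.0], [621.0, -234.0], [610.0, -41.0]]
top front edge x=-0.0571*y+0.7535 0.0008819253649914732
```

Call:
step_arm(
  rows=[
    [[1, 2, -6, 0, 0, 0, 5.5], [1, 2, -6, 0, 0, 0, 5.1], [1, 2, -6, 0, 0, 0, 0], [1, 2, -6, 0, 0, 0, 0], [1, 2, -6, 0, 0, 0, 0], [1, 2, -6, 0, 0, 0, 0], [1, 2, -6, -2, 0, 0, 0], [1, 0.8, -3, -2, 0, 0, 0], [1, 0, 0, -1, 0, 0, 0], [1, 0, 0, 0, 0, 0, 0]],
  ],
)

```text
clock: 1.35
tool_pos: [0.4477, 0.161, 0.1772]
orientation: [-89.9, -0.0, 163.9]
force: [-0.1, -0.6, 0.0]
opening: 0.0877
```

Call:
step_arm(
  rows=[
    [[1, 0, 0, -2, 0, 0, 0], [1, 0, 0, -3, 0, 0, 0], [1, 0, 0, -2, 0, 0, 0], [1, 0, 0, 0, 0, 0, 0], [1, 0, 0, 0, 0, 0, 0]],
  ],
)

```text
clock: 1.98
tool_pos: [0.4486, 0.1622, 0.1088]
orientation: [-90.1, 0.1, 164.0]
force: [0.5, -0.0, 0.1]
opening: 0.0877
```

Call:
step_arm(
  rows=[
    [[1, 0.15, -1, 0, 0, 0, 0], [1, 0, 0, -2, 0, 0, 0], [1, 0, 0, -1.6, 0, 0, 0], [1, 0, 0, -0.8, 0, 0, 0], [1, 0, 0, 0, 0, 0, 0], [1, 0, 0, 0, 0, 0, 0]],
  ],
)

```text
clock: 2.72
tool_pos: [0.4499, 0.1513, 0.0644]
orientation: [-90.0, 0.0, 164.0]
force: [0.5, 0.2, 0.5]
opening: 0.0878
```

```bash
python3 - <<'E'
from h import *
sc=ctrl.snapshot("scene"); t=ctrl.snapshot("top")
o=ctrl.get_obs(); print(o["tool_pos"],o["force"])
cv2.imwrite("pics/g1.png",np.hstack([cv2.resize(sc[120:220,230:330],(400,400),interpolation=2),cv2.resize(t[170:270,170:270],(400,400),interpolation=2)]))
E
```

```text
[0.44989033 0.15136078 0.06436373] [ 0.86978734 -0.11691889 -0.04068054]
```

View pics/g1.png

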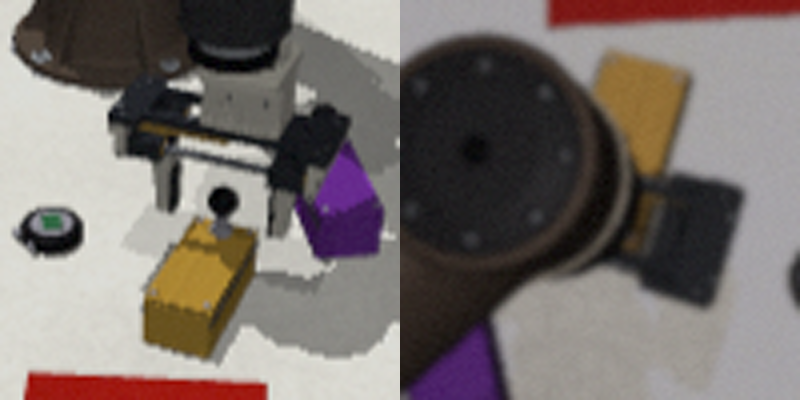

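The scene crop shows the knob between the two open fingers, roughly centred, with the jaws across the case. I close now, then read the force.

Call:
step_arm(
  rows=[
    [[-0.2, 0, 0, 0, 0, 0, 0], [-0.3, 0, 0, 0, 0, 0, 0], [-0.5, 0, 0, 0, 0, 0, 0], [-1, 0, 0, 0, 0, 0, 0], [-1, 0, 0, 0, 0, 0, 0], [-1, 0, 0, 0, 0, 0, 0], [-1, 0, 0, 0, 0, 0, 0]],
  ],
)

```text
clock: 3.7
tool_pos: [0.4495, 0.1511, 0.0637]
orientation: [-90.0, 0.0, 164.0]
force: [-0.1, 0.2, 0.6]
opening: 0.0261
```

Call:
step_arm(
  rows=[
    [[-1, 0.12, -0.03, 0.17, 0, 0, 0], [-1, 0.12, -0.03, 0.17, 0, 0, 0], [-1, 0.12, -0.03, 0.17, 0, 0, 0], [-1, 0.12, -0.03, 0.18, 0, 0, 0], [-1, 0, 0, 0, 0, 0, 0], [-1, 0, 0, 0, 0, 0, 0]],
  ],
)

```text
clock: 4.45
tool_pos: [0.4542, 0.1498, 0.0706]
orientation: [-90.0, -0.0, 164.0]
force: [0.4, -0.0, -2.3]
opening: 0.0263
```

```bash
cat > w.py <<'E'
from h import *
F=[];P=[]
for i in range(12):
    ctrl.snapshot("top"); o=ctrl.get_obs(); F.append(o["force"]);P.append(np.r_[o["moment"],o["tool_pos"]])
print(np.mean(F,0).round(2),np.std(F,0).round(2),np.mean(P,0).round(4))
E
python3 w.py
```

```text
[-0.1   0.13 -2.47] [0.64 0.38 0.6 ] [0.0284 0.099  0.011  0.4543 0.1499 0.0706]
```

Call:
step_arm(
  rows=[
    [[-1, 0.12, -0.03, 0.17, 0, 0, 0], [-1, 0.12, -0.03, 0.17, 0, 0, 0], [-1, 0, 0, 0, 0, 0, 0], [-1, 0, 0, 0, 0, 0, 0]],
  ],
)

```text
clock: 5.55
tool_pos: [0.4566, 0.1492, 0.074]
orientation: [-90.0, -0.0, 164.0]
force: [-0.2, -0.3, -2.7]
opening: 0.0261
```

```bash
python3 w.py
```

```text
[-0.08 -0.09 -2.78] [0.44 0.47 0.46] [ 0.0273  0.1331 -0.0068  0.4567  0.1493  0.074 ]
```

```bash
python3 - <<'E'
from h import *
sc=ctrl.snapshot("scene")
cv2.imwrite("pics/g2.png",cv2.resize(sc[130:230,240:340],(600,600),interpolation=2))
E
```

```text
(no output)
```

View pics/g2.png

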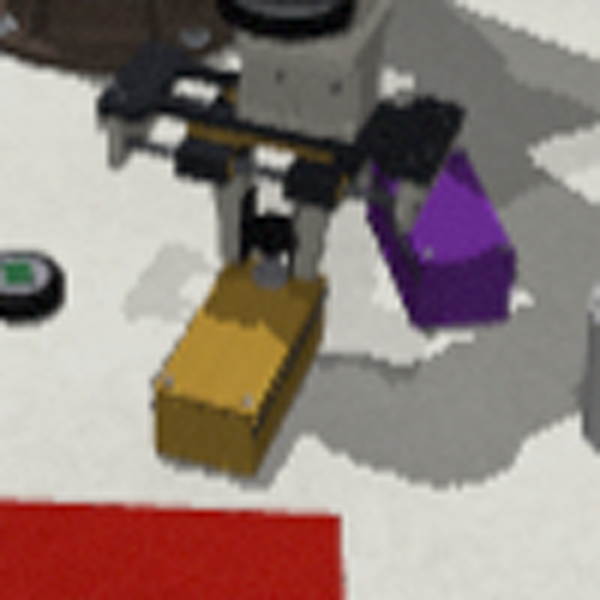

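The heel is raised with the nose still down, at about 2.6 N, so the left case is empty and goes to green. I lower it and slide it there.

Call:
step_arm(
  rows=[
    [[-1, -0.12, 0.03, -0.17, 0, 0, 0], [-1, -0.12, 0.03, -0.17, 0, 0, 0], [-1, -0.12, 0.03, -0.17, 0, 0, 0], [-1, -0.12, 0.03, -0.17, 0, 0, 0], [-1, -0.12, 0.03, -0.17, 0, 0, 0], [-1, -0.12, 0.03, -0.13, 0, 0, 0], [-1, 0, 0, 0, 0, 0, 0], [-1, 0, 0, 0, 0, 0, 0]],
  ],
)

```text
clock: 7.2
tool_pos: [0.4496, 0.1511, 0.0643]
orientation: [-90.0, 0.0, 164.0]
force: [-0.7, -0.2, -2.2]
opening: 0.0265
```

Call:
step_arm(
  rows=[
    [[-1, 0.2, -0.08, 0, 0, 0, 0], [-1, 0.4, -0.18, 0, 0, 0, 0], [-1, 0.5, -0.23, 0, 0, 0, 0], [-1, 0.5, -0.23, 0, 0, 0, 0], [-1, 0.5, -0.23, 0, 0, 0, 0], [-1, 0.5, -0.23, 0, 0, 0, 0], [-1, 0, 0, 0, 0, 0, 0]],
  ],
)

```text
clock: 8.07
tool_pos: [0.476, 0.1391, 0.0641]
orientation: [-90.0, 0.0, 163.9]
force: [0.7, 0.5, -2.7]
opening: 0.0259
```

Call:
step_arm(
  rows=[
    [[-1, 0.5, -0.25, 0, 0, 0, 0], [-1, 0.8, -0.38, 0, 0, 0, 0], [-1, 0.8, -0.38, 0, 0, 0, 0], [-1, 0.8, -0.38, 0, 0, 0, 0], [-1, 0.8, -0.38, 0, 0, 0, 1], [-1, 0.8, -0.38, 0, 0, 0, 1.5], [-1, 0.8, -0.38, 0, 0, 0, 1.5], [-1, 0.8, -0.38, 0, 0, 0, 1.5], [-1, 0.8, -0.38, 0, 0, 0, 1.5], [-1, 0.8, -0.38, 0, 0, 0, 1.5], [-1, 0.8, -0.5, 0, 0, 0, 1.5], [-1, 0.8, -0.6, 0, 0, 0, 1.5]],
  ],
)

```text
clock: 9.57
tool_pos: [0.569, 0.0911, 0.064]
orientation: [-90.0, -0.0, 175.6]
force: [-0.6, 1.0, -2.0]
opening: 0.0264
```

Call:
step_arm(
  rows=[
    [[-1, 0.8, -0.7, 0, 0, 0, 1.5], [-1, 0.8, -0.8, 0, 0, 0, 1.5], [-1, 0.6, -0.9, 0, 0, 0, 1.5], [-1, 0.5, -1, 0, 0, 0, 1.5], [-1, 0.4, -1, 0, 0, 0, 1.3], [-1, 0, -1, 0, 0, 0, 0], [-1, 0, -1, 0, 0, 0, 0], [-1, 0, -1, 0, 0, 0, 0], [-1, 0, -1, 0, 0, 0, 0], [-1, 0, -0.5, 0, 0, 0, 0], [-1, 0, 0, 0, 0, 0, 0]],
  ],
)

```text
clock: 10.95
tool_pos: [0.5993, 0.002, 0.0642]
orientation: [-90.0, -0.0, -177.3]
force: [-1.0, -1.4, -1.2]
opening: 0.0264
```

```bash
python3 - <<'E'
from h import *
t=ctrl.snapshot("top"); sc=ctrl.snapshot("scene")
for n,i in(("top",t),("scene",sc)):
    for c in blobs(i,(15,120,70),(32,255,255),150): print(n,centre(c).round(),rect(n,c,.052))
cv2.imwrite("pics/g3.png",np.hstack([cv2.resize(sc[150:270,130:330],(400,240)),cv2.resize(t[90:290,180:380],(400,400))[:240]]) if 0 else np.hstack([cv2.resize(sc[130:280,130:330],(400,300)),cv2.resize(t[90:240,180:380],(400,300))]))
print(ctrl.get_obs()["tool_pos"],ctrl.get_obs()["force"])
E
```

```text
top [ 31. 227.] [443.4 693.7 205.7 152.3   0.9]
top [316. 207.] [ 494.9 -116.5  124.5   59.8   12.9]
top [406. 204.] [ 501.5 -365.   215.1   15.8  -10. ]
scene [236. 282.] [924.9  54.6  72.3  36.8  13.9]
scene [179. 276.] [924.3 -90.5  76.7  38.3  28.6]
scene [235. 218.] [676.1  10.9 175.4  63.8   3.5]
scene [207. 190.] [ 526.1 -110.6  186.8   55.8   14.5]
scene [136. 186.] [ 551.7 -350.2  232.3   25.8  -10.3]
scene [449. 193.] [533.3 686.5 520.9 214.3   0.7]
scene [37. 96.] [ -616.3 -1380.2  2483.8   628.1    37.6]
[0.59940746 0.00245469 0.06421439] [ 0.11715594 -0.35031832 -1.54522726]
```

View pics/g3.png

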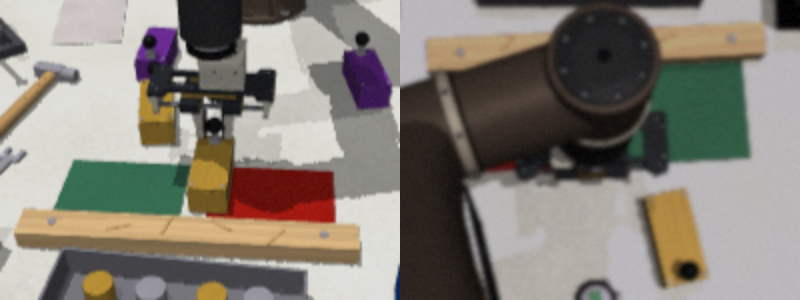

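The case is square to the plank and over the field boundary. I carry on to green, then approach slowly.

Call:
step_arm(
  rows=[
    [[-1, 0.3, -0.5, 0, 0, 0, 0], [-1, 0.3, -0.9, 0, 0, 0, 0], [-1, 0.3, -1, 0, 0, 0, 0], [-1, 0.3, -1, 0, 0, 0, 0], [-1, 0.3, -1, 0, 0, 0, 0], [-1, 0, -1, 0, 0, 0, 0], [-1, 0, -1, 0, 0, 0, 0], [-1, 0, -1, 0, 0, 0, 0], [-1, 0, -1, 0, 0, 0, 0], [-1, 0, -0.8, 0, 0, 0, 0], [-1, 0, -0.3, 0, 0, 0, 0], [-1, 0, 0, 0, 0, 0, 0]],
  ],
)

```text
clock: 12.55
tool_pos: [0.6145, -0.0927, 0.0642]
orientation: [-90.0, -0.0, -177.3]
force: [0.1, 0.0, -0.7]
opening: 0.0262
```

Call:
step_arm(
  rows=[
    [[-1, 0.4, 0, 0, 0, 0, 0], [-1, 0.4, 0.05, 0, 0, 0, 0], [-1, 0.4, 0, 0, 0, 0, 0], [-1, 0.4, 0.05, 0, 0, 0, 0], [-1, 0.2, 0, 0, 0, 0, 0], [-1, 0, 0, 0, 0, 0, 0], [-1, 0, 0, 0, 0, 0, 0]],
  ],
)

```text
clock: 13.42
tool_pos: [0.6327, -0.0914, 0.0642]
orientation: [-90.0, 0.0, -177.2]
force: [0.5, 0.7, -2.6]
opening: 0.0263
```

Call:
step_arm(
  rows=[
    [[-1, 0.1, 0, 0, 0, 0, 0], [-1, 0.1, 0, 0, 0, 0, 0], [-1, 0.1, 0, 0, 0, 0, 0], [-1, 0.1, 0, 0, 0, 0, 0], [-1, 0.1, 0, 0, 0, 0, 0], [-1, 0.1, 0, 0, 0, 0, 0], [-1, 0.1, 0, 0, 0, 0, 0], [-1, 0, 0, 0, 0, 0, 0]],
  ],
)

```text
clock: 14.42
tool_pos: [0.6397, -0.0914, 0.0642]
orientation: [-90.0, 0.0, -177.2]
force: [-0.3, -0.2, -1.0]
opening: 0.0261
```

Call:
step_arm(
  rows=[
    [[-1, 0.1, 0, 0, 0, 0, 0], [-1, 0.1, 0, 0, 0, 0, 0], [-1, 0, 0, 0, 0, 0, 0]],
  ],
)

```text
clock: 14.8
tool_pos: [0.6416, -0.0914, 0.0642]
orientation: [-90.0, 0.0, -177.2]
force: [-1.3, -0.3, -1.2]
opening: 0.0262
```

Call:
step_arm(
  rows=[
    [[-1, 0.1, 0, 0, 0, 0, 0], [-1, 0, 0, 0, 0, 0, 0]],
  ],
)

```text
clock: 15.05
tool_pos: [0.6426, -0.0914, 0.0642]
orientation: [-90.0, 0.0, -177.2]
force: [-0.5, -0.2, -1.3]
opening: 0.0264
```

Call:
step_arm(
  rows=[
    [[-1, 0.1, 0, 0, 0, 0, 0], [-1, 0, 0, 0, 0, 0, 0]],
  ],
)

```text
clock: 15.3
tool_pos: [0.6436, -0.0914, 0.0642]
orientation: [-90.0, 0.0, -177.2]
force: [0.1, -0.2, -1.0]
opening: 0.0265
```

Call:
step_arm(
  rows=[
    [[-1, 0.1, 0, 0, 0, 0, 0], [-1, 0, 0, 0, 0, 0, 0]],
  ],
)

```text
clock: 15.55
tool_pos: [0.6437, -0.0916, 0.0641]
orientation: [-90.0, -0.1, -177.2]
force: [-3.8, -1.0, 0.7]
opening: 0.0266
```

Call:
step_arm(
  rows=[
    [[-1, 0, 0, -0.04, 0, 0, 0], [-1, -0.03, 0, 0, 0, 0, 0], [-1, 0, 0, 0, 0, 0, 0]],
  ],
)

```text
clock: 15.92
tool_pos: [0.6436, -0.0916, 0.0638]
orientation: [-90.0, -0.1, -177.2]
force: [-4.8, -1.2, 2.3]
opening: 0.0264
```

Call:
step_arm(
  rows=[
    [[-0.35, 0, 0, 0, 0, 0, 0], [-0.2, 0, 0, 0, 0, 0, 0], [0, 0, 0, 0, 0, 0, 0], [0.3, 0, 0, 0, 0, 0, 0], [0.3, 0, 0, 0, 0, 0, 0], [0.3, 0, 0, 1, 0, 0, 0], [0.3, 0, 0, 2, 0, 0, 0], [0.3, 0, 0, 3, 0, 0, 0], [0.3, -1, 0, 3, 0, 0, 2], [0.3, -5, -1, 2, 0, 0, 4], [0.3, -6, -1.5, 0, 0, 0, 4], [0.3, -6, -1.5, 0, 0, 0, 0]],
  ],
)

```text
clock: 17.42
tool_pos: [0.4627, -0.1318, 0.1746]
orientation: [-90.0, 0.1, -167.2]
force: [0.1, 0.5, 0.4]
opening: 0.057
```

```bash
python3 - <<'E'
from h import *
t=ctrl.snapshot("top"); sc=ctrl.snapshot("scene")
print(ctrl.get_obs()["tool_pos"])
for n,i in(("top",t),("scene",sc)):
    for c in blobs(i,(15,120,70),(32,255,255),150): print(n,centre(c).round(),rect(n,c,.052))
cv2.imwrite("pics/g4.png",np.hstack([cv2.resize(sc[130:280,130:330],(400,300)),cv2.resize(t[90:240,180:380],(400,300))]))
E
```

```text
[ 0.45858675 -0.13235505  0.17465813]
top [ 31. 227.] [442.8 696.5 202.8 152.5  -0.7]
top [305. 140.] [692.3 -85.9 133.5  63.8   2.2]
scene [236. 282.] [924.9  54.5  72.3  36.7  13.4]
scene [180. 276.] [924.3 -90.5  76.7  38.3  28.6]
scene [202. 221.] [705.7 -84.8 148.4  61.2   4.3]
scene [208. 185.] [ 526.2 -110.1  187.1   56.3   14.3]
scene [136. 186.] [ 551.7 -350.2  232.3   25.7  -10.3]
scene [449. 193.] [533.3 686.5 520.9 214.3   0.7]
scene [37. 96.] [ -615.6 -1379.6  2485.6   628.1    37.6]
```

View pics/g4.png

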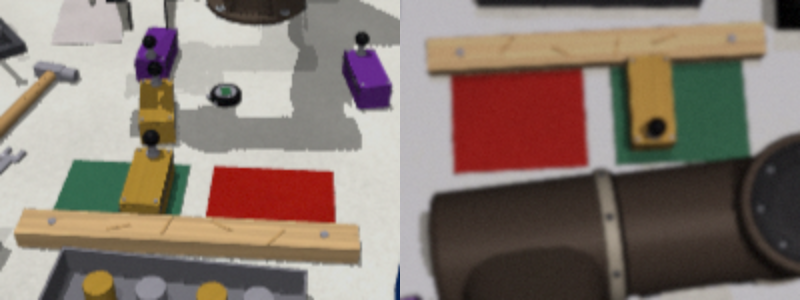

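The empty case is against the plank at (692,-86), yaw about 2–3°. On to the right case.

Call:
step_arm(
  rows=[
    [[1, -1.1, 0.3, -1, 0, 0, 0], [1, 0, 0, -3, 0, 0, 0], [1, 0, 0, -3, 0, 0, 0], [1, 0, 0, -2, 0, 0, 0], [1, 0, 0, 0, 0, 0, 0], [1, 0, 0, 0, 0, 0, 0]],
  ],
)

```text
clock: 18.27
tool_pos: [0.4538, -0.1282, 0.0842]
orientation: [-90.0, 0.0, -167.2]
force: [0.2, -0.5, 0.3]
opening: 0.0873
```

Call:
step_arm(
  rows=[
    [[1, -0.65, -0.1, -1, 0, 0, 0], [1, 0, 0, -1, 0, 0, 0], [0.2, 0, 0, 0, 0, 0, 0], [-0.2, 0, 0, 0, 0, 0, 0], [-0.3, 0, 0, 0, 0, 0, 0], [-0.5, 0, 0, 0, 0, 0, 0], [-1, 0, 0, 0, 0, 0, 0], [-1, 0, 0, 0, 0, 0, 0], [-1, 0, 0, 0, 0, 0, 0], [-1, 0, 0, 0, 0, 0, 0]],
  ],
)

```text
clock: 19.52
tool_pos: [0.4467, -0.1295, 0.0639]
orientation: [-90.0, 0.0, -167.2]
force: [0.1, -1.6, 1.9]
opening: 0.0262
```

Call:
step_arm(
  rows=[
    [[-1, 0.12, 0.03, 0.17, 0, 0, 0], [-1, 0.12, 0.03, 0.17, 0, 0, 0], [-1, 0.12, 0.03, 0.17, 0, 0, 0], [-1, 0.12, 0.03, 0.17, 0, 0, 0], [-1, 0.1, 0.02, 0.14, 0, 0, 0], [-1, 0, 0, 0, 0, 0, 0], [-1, 0, 0, 0, 0, 0, 0]],
  ],
)

```text
clock: 20.4
tool_pos: [0.4524, -0.128, 0.072]
orientation: [-90.0, -0.0, -167.2]
force: [0.6, -0.7, -2.4]
opening: 0.0265
```

```bash
python3 w.py
```

```text
[-0.09  0.27 -2.75] [0.6  0.37 0.62] [-0.0658  0.0689  0.0075  0.4524 -0.128   0.072 ]
```

Another reading of 2.75 N. I check for pinch friction by measuring a bit higher, then again after lowering partway.

Call:
step_arm(
  rows=[
    [[-1, 0.11, 0.02, 0.15, 0, 0, 0], [-1, 0.11, 0.02, 0.15, 0, 0, 0], [-1, 0.11, 0.02, 0.15, 0, 0, 0], [-1, 0, 0, 0, 0, 0, 0]],
  ],
)

```text
clock: 21.5
tool_pos: [0.456, -0.1274, 0.0767]
orientation: [-90.0, 0.0, -167.2]
force: [0.7, -0.3, -4.3]
opening: 0.0261
```

```bash
python3 w.py; python3 - <<'E'
from h import *
sc=ctrl.snapshot("scene")
cv2.imwrite("pics/g5.png",cv2.resize(sc[130:230,150:250],(600,600),interpolation=2))
E
```

```text
[ 0.15 -0.21 -2.82] [0.4  0.49 0.5 ] [-0.0901  0.0913  0.0043  0.4558 -0.1274  0.0765]
```

Call:
step_arm(
  rows=[
    [[-1, -0.11, -0.02, -0.15, 0, 0, 0], [-1, -0.11, -0.02, -0.15, 0, 0, 0], [-1, -0.11, -0.02, -0.15, 0, 0, 0], [-1, 0, 0, 0, 0, 0, 0]],
  ],
)

```text
clock: 22.65
tool_pos: [0.4524, -0.1281, 0.0719]
orientation: [-90.0, -0.0, -167.2]
force: [-0.1, -0.2, -1.5]
opening: 0.0264
```

```bash
python3 w.py
```

```text
[-0.5  -0.45 -1.8 ] [0.88 0.47 0.4 ] [-0.1775  0.2484  0.0061  0.4525 -0.128   0.072 ]
```

View pics/g5.png

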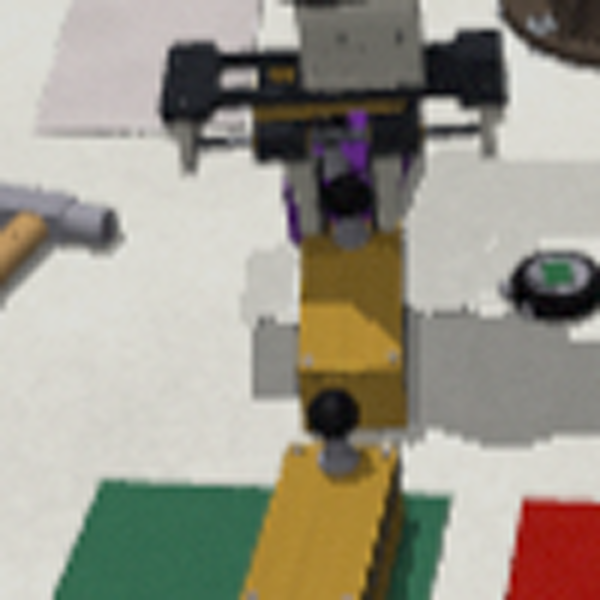

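Readings are 2.8 N rising and 1.8 N falling, which points to light with some pinch friction. I repeat with a longer reversal to be sure.

Call:
step_arm(
  rows=[
    [[-1, 0.11, 0.02, 0.15, 0, 0, 0], [-1, 0.11, 0.02, 0.15, 0, 0, 0], [-1, 0.11, 0.02, 0.15, 0, 0, 0], [-1, 0.11, 0.02, 0.15, 0, 0, 0], [-1, 0.11, 0.02, 0.15, 0, 0, 0], [-1, 0.11, 0.02, 0.15, 0, 0, 0], [-1, 0.11, 0.02, 0.15, 0, 0, 0], [-1, 0, 0, 0, 0, 0, 0]],
  ],
)

```text
clock: 24.25
tool_pos: [0.4604, -0.1266, 0.0826]
orientation: [-90.0, 0.0, -167.2]
force: [-0.8, -0.2, -2.9]
opening: 0.0264
```

```bash
python3 w.py
```

```text
[-0.07 -0.06 -3.31] [0.56 0.56 0.46] [-0.0863  0.1009 -0.0016  0.4602 -0.1266  0.0825]
```

Call:
step_arm(
  rows=[
    [[-1, -0.11, -0.02, -0.15, 0, 0, 0], [-1, -0.11, -0.02, -0.15, 0, 0, 0], [-1, -0.11, -0.02, -0.15, 0, 0, 0], [-1, -0.11, -0.02, -0.15, 0, 0, 0], [-1, -0.11, -0.02, -0.15, 0, 0, 0], [-1, -0.11, -0.02, -0.15, 0, 0, 0], [-1, -0.11, -0.02, -0.15, 0, 0, 0], [-1, -0.11, -0.02, -0.15, 0, 0, 0], [-1, -0.11, -0.02, -0.15, 0, 0, 0], [-1, 0, 0, 0, 0, 0, 0]],
  ],
)

```text
clock: 26.1
tool_pos: [0.4502, -0.1285, 0.0689]
orientation: [-90.0, -0.0, -167.2]
force: [-1.1, -0.3, -1.5]
opening: 0.0263
```

```bash
python3 w.py
```

```text
[-0.95 -0.52 -1.29] [0.53 0.53 0.46] [-0.2438  0.2956  0.002   0.4503 -0.1284  0.0691]
```

The pinch torque blurs the reading. I rock the gripper about the jaw axis through the ball, both ways: the mean of the two readings cancels that friction.

Call:
step_arm(
  rows=[
    [[-1, -0.1, -0.02, 0, -0.67, 2.92, 0], [-1, -0.1, -0.02, 0, -0.67, 2.92, 0], [-1, -0.1, -0.02, 0, -0.67, 2.92, 0], [-1, 0, 0, 0, 0, 0, 0], [-1, 0, 0, 0, 0, 0, 0]],
  ],
)

```text
clock: 27.32
tool_pos: [0.4478, -0.1288, 0.0689]
orientation: [-90.0, -8.9, -167.2]
force: [0.8, 0.5, -1.7]
opening: 0.0265
```

```bash
python3 w.py
```

```text
[ 0.35  0.19 -1.38] [0.31 0.4  0.41] [ 0.2252 -0.9151 -0.0148  0.4474 -0.129   0.0691]
```

Call:
step_arm(
  rows=[
    [[-1, 0.1, 0.02, 0, 0.67, -2.92, 0], [-1, 0.1, 0.02, 0, 0.67, -2.92, 0], [-1, 0.1, 0.02, 0, 0.67, -2.92, 0], [-1, 0.1, 0.02, 0, 0.67, -2.92, 0], [-1, 0.1, 0.02, 0, 0.67, -2.92, 0], [-1, 0.1, 0.02, 0, 0.67, -2.92, 0], [-1, 0, 0, 0, 0, 0, 0], [-1, 0, 0, 0, 0, 0, 0]],
  ],
)

```text
clock: 28.92
tool_pos: [0.4533, -0.1279, 0.069]
orientation: [-90.0, 8.9, -167.2]
force: [-0.7, -0.1, -3.4]
opening: 0.0266
```

```bash
python3 w.py
```

```text
[-0.12  0.11 -2.75] [0.36 0.6  0.56] [-0.2539  0.7254 -0.0105  0.4535 -0.1278  0.069 ]
```

Call:
step_arm(
  rows=[
    [[-1, -0.1, -0.02, 0, -0.67, 2.92, 0], [-1, -0.1, -0.02, 0, -0.67, 2.92, 0], [-1, -0.1, -0.02, 0, -0.67, 2.92, 0], [-1, 0, 0, 0, 0, 0, 0]],
  ],
)

```text
clock: 30.02
tool_pos: [0.4512, -0.1283, 0.0691]
orientation: [-90.0, 0.0, -167.2]
force: [0.7, -0.2, -1.7]
opening: 0.0262
```

```bash
python3 w.py
```

```text
[ 0.68  0.43 -1.5 ] [0.44 0.45 0.45] [ 0.0861 -0.3052  0.0023  0.4504 -0.1284  0.0691]
```

The mean gives about 3.5 N total weight (0.36 kg), so this case is empty too. The left case read the same when raised. Both go to green, so I lower this one, turn it to about 3° and slide it to the right half of green.

Call:
step_arm(
  rows=[
    [[-1, -0.1, -0.02, -0.13, 0, 0, 0], [-1, -0.1, -0.02, -0.13, 0, 0, 0], [-1, -0.1, -0.02, -0.13, 0, 0, 0], [-1, -0.06, -0.02, -0.1, 0, 0, 0], [-1, 0, 0, 0, 0, 0, 0], [-1, 0.2, -0.3, 0, 0, 0, -0.5], [-1, 0.4, -0.6, 0, 0, 0, -1], [-1, 0.5, -0.7, 0, 0, 0, -1.5], [-1, 0.5, -0.7, 0, 0, 0, -1.5], [-1, 0.5, -0.7, 0, 0, 0, -1.5], [-1, 0.5, -0.7, 0, 0, 0, -1.5], [-1, 0, 0, 0, 0, 0, 0]],
  ],
)

```text
clock: 32.12
tool_pos: [0.4734, -0.1668, 0.0641]
orientation: [-90.0, 0.0, -174.8]
force: [1.0, -1.1, -1.7]
opening: 0.0266
```

Call:
step_arm(
  rows=[
    [[-1, 0.3, -0.3, 0, 0, 0, -0.5], [-1, 0.5, -0.5, 0, 0, 0, -1], [-1, 0.6, -0.3, 0, 0, 0, -1], [-1, 0.8, 0, 0, 0, 0, 0], [-1, 0.8, 0, 0, 0, 0, 0], [-1, 0.8, 0, 0, 0, 0, 0], [-1, 0.8, 0, 0, 0, 0, 0], [-1, 0.8, 0, 0, 0, 0, 0], [-1, 0.8, 0, 0, 0, 0, 0], [-1, 0.8, 0, 0, 0, 0, 0], [-1, 0.4, 0, 0, 0, 0, 0], [-1, 0, 0, 0, 0, 0, 0]],
  ],
)

```text
clock: 33.62
tool_pos: [0.5475, -0.1771, 0.0641]
orientation: [-90.0, 0.1, -177.2]
force: [1.3, 0.0, -2.1]
opening: 0.0265
```

Call:
step_arm(
  rows=[
    [[-1, 0.4, 0, 0, 0, 0, 0], [-1, 0.8, 0, 0, 0, 0, 0], [-1, 0.8, 0, 0, 0, 0, 0], [-1, 0.8, 0, 0, 0, 0, 0], [-1, 0.8, 0, 0, 0, 0, 0], [-1, 0.8, 0, 0, 0, 0, 0], [-1, 0.8, 0, 0, 0, 0, 0], [-1, 0.8, 0, 0, 0, 0, 0], [-1, 0.8, 0, 0, 0, 0, 0], [-1, 0.8, 0, 0, 0, 0, 0], [-1, 0.6, 0, 0, 0, 0, 0], [-1, 0, 0, 0, 0, 0, 0]],
  ],
)

```text
clock: 35.12
tool_pos: [0.6297, -0.1771, 0.064]
orientation: [-90.0, 0.1, -177.2]
force: [0.2, 0.1, -0.9]
opening: 0.0264
```

Call:
step_arm(
  rows=[
    [[-1, 0.3, 0, 0, 0, 0, 0], [-1, 0.2, 0, 0, 0, 0, 0], [-1, 0.1, 0, 0, 0, 0, 0], [-1, 0.1, 0, 0, 0, 0, 0], [-1, 0.1, 0, 0, 0, 0, 0], [-1, 0, 0, 0, 0, 0, 0]],
  ],
)

```text
clock: 35.88
tool_pos: [0.6368, -0.1772, 0.0641]
orientation: [-90.0, 0.0, -177.2]
force: [-1.3, -0.5, 1.0]
opening: 0.0264
```

Call:
step_arm(
  rows=[
    [[-1, 0.1, 0, 0, 0, 0, 0], [-1, 0.1, 0, 0, 0, 0, 0], [-1, 0, 0, 0, 0, 0, 0]],
  ],
)

```text
clock: 36.25
tool_pos: [0.6389, -0.1772, 0.0641]
orientation: [-90.0, 0.0, -177.2]
force: [-1.7, -0.1, 0.8]
opening: 0.026
```

Call:
step_arm(
  rows=[
    [[-1, 0.1, 0, 0, 0, 0, 0], [-1, 0.1, 0, 0, 0, 0, 0], [-1, 0.1, 0, 0, 0, 0, 0], [-1, 0.1, 0, 0, 0, 0, 0], [-1, 0, 0, 0, 0, 0, 0]],
  ],
)

```text
clock: 36.88
tool_pos: [0.6429, -0.1772, 0.0641]
orientation: [-90.0, 0.0, -177.2]
force: [-1.7, -0.4, -0.0]
opening: 0.0261
```

Call:
step_arm(
  rows=[
    [[-1, 0.1, 0, 0, 0, 0, 0], [-1, 0.1, 0, 0, 0, 0, 0], [-1, 0, 0, 0, 0, 0, 0]],
  ],
)

```text
clock: 37.25
tool_pos: [0.6449, -0.1772, 0.0641]
orientation: [-90.0, 0.0, -177.2]
force: [-1.3, -0.3, 0.8]
opening: 0.0264
```

Call:
step_arm(
  rows=[
    [[-1, 0.1, 0, 0, 0, 0, 0], [-1, 0, 0, 0, 0, 0, 0]],
  ],
)

```text
clock: 37.5
tool_pos: [0.6458, -0.1773, 0.0641]
orientation: [-90.0, 0.0, -177.2]
force: [-1.0, 0.2, 1.7]
opening: 0.0263
```

Call:
step_arm(
  rows=[
    [[-1, 0.1, 0, 0, 0, 0, 0], [-1, 0, 0, 0, 0, 0, 0]],
  ],
)

```text
clock: 37.75
tool_pos: [0.6468, -0.1772, 0.0641]
orientation: [-90.0, 0.0, -177.2]
force: [-2.0, -0.4, 0.8]
opening: 0.0268
```

Call:
step_arm(
  rows=[
    [[-1, 0.1, 0, 0, 0, 0, 0], [-1, 0, 0, 0, 0, 0, 0]],
  ],
)

```text
clock: 38.0
tool_pos: [0.6478, -0.1772, 0.0641]
orientation: [-90.0, 0.0, -177.2]
force: [-1.2, -0.1, 0.1]
opening: 0.0263
```

Call:
step_arm(
  rows=[
    [[-1, 0.05, 0, 0, 0, 0, 0], [-1, 0, 0, 0, 0, 0, 0]],
  ],
)

```text
clock: 38.25
tool_pos: [0.6482, -0.1772, 0.0641]
orientation: [-90.0, -0.0, -177.2]
force: [-1.1, 0.1, 0.3]
opening: 0.0267
```

Call:
step_arm(
  rows=[
    [[-1, 0.05, 0, 0, 0, 0, 0], [-1, 0, 0, 0, 0, 0, 0]],
  ],
)

```text
clock: 38.5
tool_pos: [0.6488, -0.1772, 0.0641]
orientation: [-90.0, 0.0, -177.2]
force: [-1.2, 0.3, -0.0]
opening: 0.0263
```

Call:
step_arm(
  rows=[
    [[-1, 0.1, 0, 0, 0, 0, 0], [-1, 0, 0, 0, 0, 0, 0]],
  ],
)

```text
clock: 38.75
tool_pos: [0.6496, -0.1773, 0.0641]
orientation: [-90.0, -0.0, -177.2]
force: [-2.8, -0.8, 0.4]
opening: 0.0263
```

Call:
step_arm(
  rows=[
    [[-1, 0.05, 0, 0, 0, 0, 0], [-1, 0, 0, 0, 0, 0, 0]],
  ],
)

```text
clock: 39.0
tool_pos: [0.6497, -0.1774, 0.0641]
orientation: [-90.0, -0.1, -177.2]
force: [-5.5, 0.3, 3.1]
opening: 0.0261
```

Call:
step_arm(
  rows=[
    [[-1, 0.05, 0, 0, 0, 0, 0], [-1, 0, 0, 0, 0, 0, 0]],
  ],
)

```text
clock: 39.25
tool_pos: [0.6496, -0.1774, 0.064]
orientation: [-90.0, -0.1, -177.2]
force: [-6.4, -1.7, 3.7]
opening: 0.0261
```

Contact made. I ease off slightly, make sure the case is down, release, rise and clear the view.

Call:
step_arm(
  rows=[
    [[-1, -0.06, 0, -0.02, 0, 0, 0], [-1, 0, 0, 0, 0, 0, 0], [-0.35, 0, 0, 0, 0, 0, 0], [-0.2, 0, 0, 0, 0, 0, 0], [0, 0, 0, 0, 0, 0, 0], [0.3, 0, 0, 0, 0, 0, 0], [0.3, 0, 0, 0, 0, 0, 0], [0.3, 0, 0, 1, 0, 0, 0], [0.3, 0, 0, 2, 0, 0, 0], [0.3, 0, 0, 3, 0, 0, 0], [0.3, -1, 0, 4, 0, 0, 0], [0.3, -5, 1, 2, 0, 0, 0]],
  ],
)

```text
clock: 40.75
tool_pos: [0.5921, -0.1676, 0.1863]
orientation: [-89.9, 0.2, -177.2]
force: [-0.8, 0.5, -0.0]
opening: 0.0567
```

Call:
step_arm(
  rows=[
    [[0.3, -6, 0, 0, 0, 0, 0], [0.3, -6, 0, 0, 0, 0, 0], [0.3, -3, 0, 0, 0, 0, 0], [0.3, 0, 0, 0, 0, 0, 0], [0.3, 0, 0, 0, 0, 0, 0]],
  ],
)

```text
clock: 41.38
tool_pos: [0.441, -0.1673, 0.1849]
orientation: [-90.0, 0.1, -177.2]
force: [0.4, 0.1, -0.1]
opening: 0.0567
```

```bash
python3 - <<'E'
from h import *
t=ctrl.snapshot("top"); sc=ctrl.snapshot("scene"); o=ctrl.get_obs()
print(o["clock"],o["tool_pos"],o["force"])
for n,i in(("top",t),("scene",sc)):
    for c in blobs(i,(15,120,70),(32,255,255),150):
        r=rect(n,c,.052); d=np.array([r[0]-688,r[1]+134.3]); print(n,centre(c).round(),r,"bay xy",d@[.998,.0575],d@[-.0575,.998])
cv2.imwrite("pics/g6.png",np.hstack([cv2.resize(sc[130:280,130:330],(400,300)),cv2.resize(t[90:240,180:380],(400,300))]))
E
```

```text
41.475 [ 0.44109426 -0.16721287  0.18412617] [ 0.49024619 -0.17812354 -0.28309111]
top [ 31. 227.] [4.432e+02 6.951e+02 2.040e+02 1.524e+02 1.000e-01] bay xy -196.6199 841.8172000000001
top [305. 140.] [692.2 -85.9 133.7  63.9   2.3] bay xy 6.974600000000046 48.0617
top [335. 138.] [ 697.6 -172.5  135.    63.6    2.4] bay xy 7.384300000000024 -38.67559999999999
scene [236. 282.] [925.   54.4  72.2  36.6  13. ] bay xy 247.37625 174.69510000000002
scene [179. 276.] [924.3 -90.5  76.7  38.3  28.6] bay xy 238.34589999999994 30.125150000000016
scene [202. 221.] [704.6 -85.6 145.8  61.6   4.5] bay xy 19.367050000000024 47.648100000000014
scene [174. 220.] [ 710.4 -170.3  149.2   72.     9.5] bay xy 20.28519999999998 -37.216
scene [137. 185.] [ 551.7 -350.1  232.3   25.9  -10.3] bay xy -148.43589999999995 -207.53115000000003
scene [449. 193.] [533.3 686.5 520.9 214.3   0.7] bay xy -107.19460000000004 828.05365
scene [37. 96.] [ -615.6 -1379.6  2485.6   628.1    37.6] bay xy -1372.59755 -1167.8524
```

View pics/g6.png

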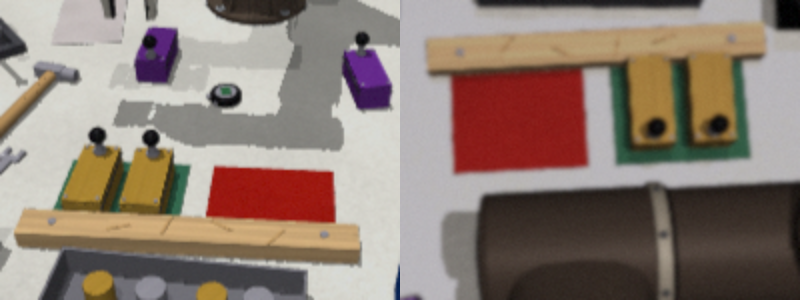

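```bash
python3 -c "
from plant import ctrl
print(ctrl.close_job())"
```

```text
the job is handed in; nothing more can be done
None
```

I judged both cases to be empty, so I slid both into the green field, noses against the plank, and handed the job in at about 41.5 s of the 72 s allowed. No verdict was given.

**Weighing:**
- **Readings:** I raised the knob end of each case with the far edge staying on the table. The ball carried about 2.5–2.8 N on the left case and 2.8–3.3 N on the right; a filled case should read 4 N or more.
- **Disagreement:** Friction in the pinch blurred the right case, which read 2.8 N rising and 1.8 N falling at the same height. I rocked the gripper both ways to cancel this, which gave about 3.5 N in all (0.36 kg). That is just above the stated empty range but well under the 5.5 N limit.
- **Not repeated:** I did not do the rocking check on the left case. Its rising readings were slightly below the right's.

**Last checks, from the final pictures:**
- **Position:** The case centres are about +48 mm and −39 mm from the green centre line, within the 73 mm allowed.
- **Squareness:** Both cases measure about 1° off square to the plank.
- **Contact:** The push showed about 4–6 N when each case met the plank. The picture puts each far end 72–74 mm from the bay centre (over 70 needed, 75 is flush).
- **Scene:** Both cases look flat, the gripper was clear of everything, and the bystanders in the final crops look unmoved. I did not measure the bystanders, and the cup and jar were outside those crops.

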